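Make up two soldering-workshop kits

TASK

Make up the two kits for the soldering workshop from the parts standing on the blue-grey mat: into the tray with the blue board go the black capacitor, the heat sink and the relay, and into the tray with the green board go the blue capacitor and the transformer. Stand each part upright on the floor of a part pocket of its own (any of that tray's three), set down rather than dropped. Leave the solder reel, the tip cleaner and the soldering iron's stand where they are.

Things in the scene. Friction and masses are not known exactly. Their poses are not given: they have to be found in the camera images.
- tray_blue: Fixed black tray with a BLUE circuit board, 136 (x) by 206 (y) by 11 mm, turned up to 0.25 rad. Origin: centre of underside; z up; +x from pockets (robot side) to board. Three open pockets, 60 (x) by 62 (y) mm, centres x -33, y -67/0/+67 mm; floor 2 mm above origin, wall tops 9 mm above the floor: keep fingertips higher than that over a part's foot. Board at x +32, up to 15 mm high.
- tray_green: Fixed black tray with a GREEN circuit board, otherwise the same as tray_blue: same size, frame, pockets, walls and range of turn. Each pocket's walls are 5 mm thick; the board half of the tray takes no parts. One of its pockets stays empty. The two trays stand side by side behind the stock, either one left or right.
- cap_black_mid (a point): Black can capacitor: upright cylinder, diameter 36 mm, 52 mm high in all, with a silver stripe down its side and two small screw terminals (the top 3 mm) on its dark-centred top; about 75 g. Loose, upright on the blue-grey mat, turned up to 0.5 rad from world axes. Point: on its axis, half-way up; z up.
- cap_blue_mid (a point): Blue can capacitor: the same size and shape as the black one (diameter 36 mm, 52 mm high with terminals), with a blue sleeve and a white stripe; about 75 g. Loose, upright on the blue-grey mat, turned up to 0.5 rad from world axes. Point: on its axis, half-way up; z up.
- heatsink_mid (a point): Bare aluminium heat sink with upright fins on both sides: 25 mm (its x) by 42 mm (its y) by 50 mm high; grip it across its 25 mm (x) side; about 55 g. Loose, upright on the blue-grey mat, turned up to 0.5 rad from world axes. Point: on its axis, half-way up; z up.
- relay_mid (a point): Plug-in relay: clear cover over a copper coil, black foot, orange top; 21.5 mm (its x) by 28 mm (its y) by 42 mm high with its pins, on which it stands; about 35 g. Loose, upright on the blue-grey mat, turned up to 0.5 rad from world axes. Point: on its axis, half-way up; z up.
- transformer_mid (a point): Red block transformer, white plate on top: 37 mm (its x) by 44 mm (its y) by 40 mm high with its pins, on which it stands; about 190 g. Loose, upright on the blue-grey mat, turned up to 0.5 rad from world axes. Point: on its axis, half-way up; z up.
- solder_reel: Bystander: reel of solder with yellow flanges, standing on end between the two trays, diameter 50 mm, 40 mm high, loose; origin under its centre.
- tip_cleaner: Bystander: black tub of brass wool for cleaning the iron's tip, diameter 70 mm, 40 mm high, loose, to the left of the stock; origin under its centre.
- iron_stand: Bystander: light-blue soldering iron in its coil stand, on a black base 85 (x) by 150 mm (y), loose, to the right of the stock; the handle slopes up along its -y, away from the work, to about 195 mm high, 165 mm from the origin. Origin under the centre of the base.
There are look-alikes about, which are no part of the job. There is more than one size of the part that bears cap_blue_mid; the job needs the smallest.

How it is judged:
By the outcome, as a careful person would: the job done as asked, in the order asked, and still so for the second after the job is handed in, with the robot touching nothing.
It also fails if it takes over 106 s, if anything falls off the work surface, if the arm or the gripper's body presses on something with over 40 N, if the wrist force passes 120 N, or if a joint passes its speed limit or range.

ROBOT

A 6-joint arm with a two-finger parallel gripper is mounted at the origin on the work surface. World frame = base frame: x ahead of the robot, y to its left, z up, the work surface at z = 0. Lengths are in mm, angles in rad, forces in N, time in s.
With the tool pointing down it reaches from about 350 to 975 mm from the base axis. Payload 17.4 kg.
Tool frame: the origin (TCP) lies between the finger pads; the fingertips stand manip.tip_extent ahead of it and the grasp point (between the pads) lies 8 mm behind it (manip.tip_extent is the distance from the TCP to the fingertips, in mm); z points along the fingers, y is the line along which they close (so a half turn about z gives the same grasp; the last joint's range is limited). The gripper opens to 85 mm and grips with 20 to 120 N. Pads are 22 mm wide; open, the fingers measure 114 mm over their backs; the gripper's body (76 mm by 85 mm) begins 54 mm behind the grasp point. The pads swing forward as they close: fully open they stand 13 mm farther back than shut.
Start: joints at [-1.175, 0.116, 1.442, -0, 1.584, -0.038], TCP at [283.709, -612.488, 242.303] pointing down, gripper open.
Joint ranges: [-2.83, 2.83], [-0.83, 2.19], [0.07, 2.5], [-1.14, 4.28], [0.01, 3], [-2.97, 2.97]. Speed limits (rad/s): [1.89, 1.89, 2.22, 3.14, 3.14, 3.14].

INTERFACE

Orientations are given as a rotation vector (axis times angle).
In Python, from workcell import monitor, grab_frame, calibration, workorder, manip gives the robot as it stands. The module is installed in compiled form; this text tells all that it offers.
- The arm moves only by the tool arm_command, never from a script. Its argument "commands" is one flat list of numbers, 7 for each row, row after row: the shift along the tool's x, y, z in mm, then the turn, a rotation vector about the tool's x, y, z in degrees, then the finger opening in mm, from 0 to 85.4. A call has 1 to 12 rows; each row is the pose to reach, as a shift and turn from the pose commanded when the call began, along the tool's axes at that moment; what a row does not reach only later rows make up. A row lasts 1/12 s, in which the tool goes at most 41.7 mm and 7.16 degrees, less where a joint would pass 70% of its speed; a pose out of reach is approached as far as the arm can. A call with a gripper value outside its range is refused whole. The fingers move at their own pace and stop on an object; "newtons" is the grip in N (left out, the last holds). Time passes only in rows, so rows that repeat a pose let the fingers close. It gives the time, the measured TCP pose, the force, the opening and the grip force at its end, in the units of the state.
- monitor.sense(): the state, without advancing time (a new reading comes with each control period).
- grab_frame(name): name is "side" or "top"; returns the picture (400x640x3 uint8, blue, green, red); there is no depth.
- calibration(name): a dict with "fx", "fy", "cx", "cy" (pixels), "cam_to_world" (4x4, takes a point from camera to world coordinates). Camera axes: x right, y down, z forward; pixel columns grow to the right and rows downward; lengths in mm; the calibration is good to about 2 mm. A picture is of the moment at which its call begins. calibration takes no time and is no camera call.
- workorder.sign_off(): hands the job in; it is judged then, once.
The state is a dict: "time": time; "joints": joint angles; "qd": joint speeds; "joint_torque": joint torques, N m; "eef_pos": TCP position; "eef_rot": TCP orientation; "force": force on the tool from outside, world axes, zero at the start; "ft_torque": the same for the moment, N m; "width": opening from 0.0 (shut) to 1.0 (fully open); "grasp_force": force on a finger pad.
Only numpy, scipy, OpenCV 4.12 (cv2) and the standard library are available. Lean on these libraries where they do the work, as an engineer would, in place of code of your own. Each camera call takes 0.05 s, during which the arm holds its last target. There are 200 camera calls.

## Working session

There is one attempt and no reset: what is moved stays moved. The work goes in short steps, Python scripts to look and compute and a tool call to move; the robot and the scene stay as the last step left them, time stands still between calls to the robot, and variables do not carry over. Pictures are saved under pics/ and viewed, at most 14 in all, crops included, and the job is handed in when it is done.

Besides the shell and the picture viewer there is one more tool, called as name(argument=value, ...) on one line, values as JSON. arm_command: Moves the arm, as the interface text tells. Its arguments: {"type":"object","properties":{"commands":{"type":"array"},"newtons":{"type":"number"}},"required":["commands"]}

```bash
mkdir -p pics
python3 - <<'E'
from workcell import monitor, grab_frame, calibration, manip
import cv2,numpy as np
for n in("top","side"):
    cv2.imwrite(f"pics/{n}0.png",grab_frame(n)); c=calibration(n); print(n,c["fx"],c["fy"],c["cx"],c["cy"]);print(np.round(c["cam_to_world"],3))
print(monitor.sense()); print(manip.tip_extent)
E
```

```text
top 466.6114128476803 466.6114128476803 314.7156438464557 198.64801347162611
[[-6.000000e-03 -9.840000e-01  1.760000e-01  2.444110e+02]
 [-1.000000e+00  4.000000e-03 -1.300000e-02 -1.052100e+01]
 [ 1.200000e-02 -1.760000e-01 -9.840000e-01  1.456811e+03]
 [ 0.000000e+00  0.000000e+00  0.000000e+00  1.000000e+00]]
side 374.6063537658763 374.6063537658763 317.8630648477671 201.26418337518336
[[-9.99000e-01 -2.60000e-02  2.10000e-02  4.62150e+02]
 [-3.10000e-02  4.91000e-01 -8.70000e-01  8.49255e+02]
 [ 1.20000e-02 -8.71000e-01 -4.92000e-01  5.47777e+02]
 [ 0.00000e+00  0.00000e+00  0.00000e+00  1.00000e+00]]
{'time': 0.1, 'joints': array([-1.17480060e+00,  1.16436878e-01,  1.44220969e+00,  1.90050712e-05,
        1.58401428e+00, -3.77962206e-02]), 'qd': array([ 1.07499906e-03, -1.96318728e-03, -2.76058489e-03, -4.14096492e-04,
       -6.36984301e-04, -4.22039676e-05]), 'joint_torque': array([ 3.21563879e-03, -7.33662128e+01, -6.33785748e+01,  1.08502475e-04,
        5.28554170e-03, -5.08810751e-05]), 'eef_pos': array([ 283.6468047 , -612.32655007,  241.62979557]), 'eef_rot': array([-3.06695569e+00, -6.75842193e-01,  2.69446581e-04]), 'force': array([-0.42934128,  0.48604918,  0.75670999]), 'ft_torque': array([ 0.04060997, -0.07633012, -0.04945246]), 'grasp_force': 0.0, 'width': 0.9977219296284497}
11.0
```

View pics/top0.png

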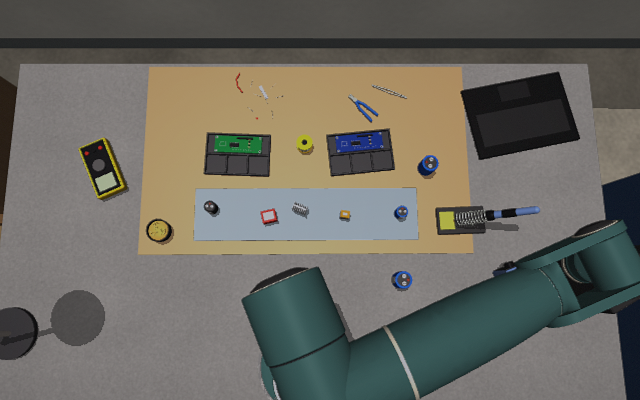

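View pics/side0.png

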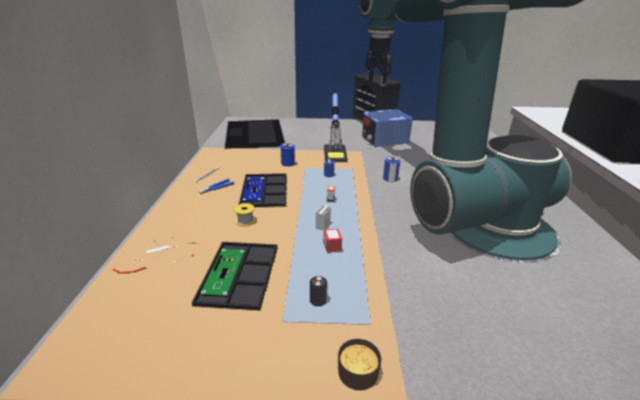

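```bash
cat > h.py <<'E'
import numpy as np,cv2
from workcell import calibration
def ray(n,uv):
    c=calibration(n);T=c["cam_to_world"]
    uv=np.atleast_2d(uv).astype(float)
    d=np.c_[(uv[:,0]-c["cx"])/c["fx"],(uv[:,1]-c["cy"])/c["fy"],np.ones(len(uv))]@T[:3,:3].T
    return T[:3,3],d
def onplane(n,uv,z):
    o,d=ray(n,uv); return o+d*((z-o[2])/d[:,2])[:,None]
E
python3 - <<'E'
import cv2
t=cv2.imread("pics/top0.png");s=cv2.imread("pics/side0.png")
cv2.imwrite("pics/tc.png",cv2.resize(t[120:255,190:450],None,fx=3,fy=3,interpolation=cv2.INTER_CUBIC))
cv2.imwrite("pics/sc.png",cv2.resize(s[140:330,190:410],None,fx=3,fy=3,interpolation=cv2.INTER_CUBIC))
E
```

```text
(no output)
```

View pics/tc.png

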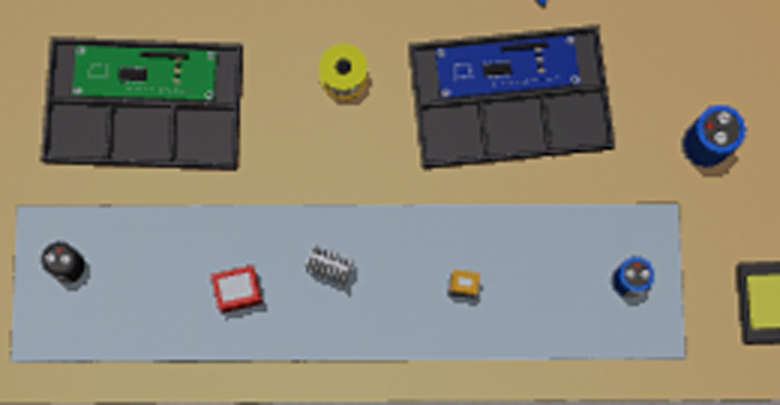

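View pics/sc.png

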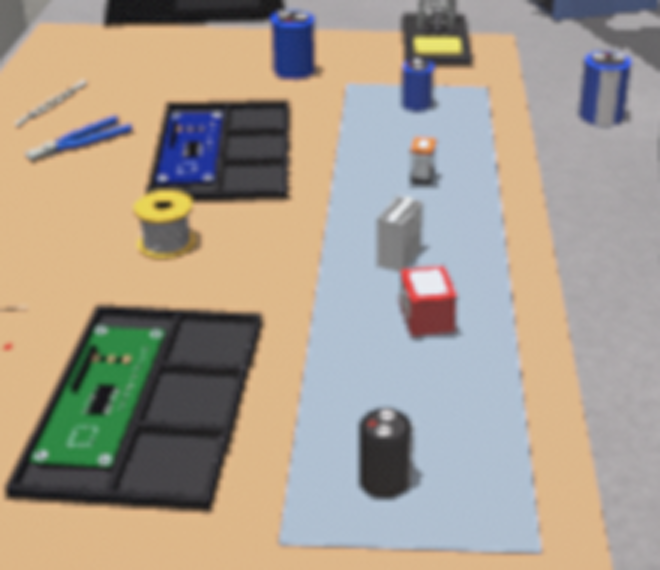

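Run:
```python
import cv2,numpy as np
from h import *
t=cv2.imread("pics/top0.png")
S=4
def roi(x0,y0,x1,y1):
    r=cv2.resize(t[y0:y1,x0:x1],None,fx=S,fy=S,interpolation=cv2.INTER_CUBIC)
    return r,(x0,y0)
def px(p,o): return (np.array(p)+.5)/S-.5+np.array(o)
def big(m):
    c=max(cv2.findContours(m.astype(np.uint8),0,2)[0],key=cv2.contourArea); return c
def rep(name,m,o,z):
    c=big(m);M=cv2.moments(c);ctr=px((M['m10']/M['m00'],M['m01']/M['m00']),o)
    b=onplane("top",px(cv2.boxPoints(cv2.minAreaRect(c)),o),z)[:,:2]
    e=np.diff(np.r_[b,b[:1]],axis=0)
    print(name,"px",ctr.round(1),"xy",onplane("top",ctr,z)[0,:2].round(1),"boxc",b.mean(0).round(1),[(np.linalg.norm(v).round(1),((np.degrees(np.arctan2(v[1],v[0]))+45)%180-45).round(1)) for v in e[:2]])
r,o=roi(332,203,356,227);hsv=cv2.cvtColor(r,40)
rep("relay",(hsv[...,1]>100)&(hsv[...,0]<30)&(hsv[...,2]>110),o,42)
r,o=roi(255,200,283,232);h=cv2.cvtColor(r,40)
rep("trafo white",(h[...,1]<60)&(r.min(2)>185),o,40)
rep("trafo red+",((h[...,1]>130)&((h[...,0]<10)|(h[...,0]>170))),o,40)
r,o=roi(388,198,414,226);h=cv2.cvtColor(r,40)
m=(h[...,0]>100)&(h[...,0]<125)&(h[...,1]>150); rep("bluecap sil",m,o,26)
r,o=roi(198,194,224,222);g=r.max(2)
rep("black sil",g<75,o,26)
r,o=roi(286,196,314,222)
d=np.abs(r.astype(int)-np.array([np.median(r[...,k]) for k in range(3)])).max(2)
rep("hs diff",d>35,o,40); rep("hs bright",cv2.morphologyEx((r.min(2)>195).astype(np.uint8),3,np.ones((9,9))),o,50)
for n,(x0,y0,x1,y1) in dict(green=(198,124,278,182),blue=(320,124,402,182)).items():
    r,o=roi(x0,y0,x1,y1); h=cv2.cvtColor(r,40)
    w=(h[...,0]>5)&(h[...,0]<25)&(h[...,1]>60)&(r.max(2)>95)
    rep(n+" tray",~w,o,9)
    k=(h[...,1]>130)&((h[...,0]>45)&(h[...,0]<80) if n=="green" else (h[...,0]>105)&(h[...,0]<130))
    rep(n+" board",cv2.morphologyEx(k.astype(np.uint8),3,np.ones((15,15))),o,9)
```

```text
relay px [344.7 213.6] xy [ 449.7 -120.6] boxc [ 450.  -120.6] [(np.float64(22.1), np.float64(-10.0)), (np.float64(28.8), np.float64(80.5))]Traceback (most recent call last):
  File "<stdin>", line 19, in <module>
  File "<stdin>", line 12, in rep
  File "<stdin>", line 10, in big
ValueError: max() iterable argument is empty
```

```bash
cat > m.py <<'E'
import cv2,numpy as np
from h import *
S=4
def roi(t,x0,y0,x1,y1):
    return cv2.resize(t[y0:y1,x0:x1],None,fx=S,fy=S,interpolation=cv2.INTER_CUBIC),(x0,y0)
def px(p,o): return (np.array(p)+.5)/S-.5+np.array(o)
def rep(name,m,o,z,cam="top"):
    cs=cv2.findContours(m.astype(np.uint8),0,2)[0]
    if not cs: print(name,"none"); return
    c=max(cs,key=cv2.contourArea);M=cv2.moments(c);ctr=px((M['m10']/M['m00'],M['m01']/M['m00']),o)
    b=onplane(cam,px(cv2.boxPoints(cv2.minAreaRect(c)),o),z)[:,:2]
    e=np.diff(np.r_[b,b[:1]],axis=0)
    print(name,"px",ctr.round(1),"xy",onplane(cam,ctr,z)[0,:2].round(1),"boxc",b.mean(0).round(1),[(float(np.linalg.norm(v).round(1)),float(((np.degrees(np.arctan2(v[1],v[0]))+45)%180-45).round(1))) for v in e[:2]])
E
python3 - <<'E'
from m import *
t=cv2.imread("pics/top0.png")
r,o=roi(t,255,200,283,232);h=cv2.cvtColor(r,40)
red=(h[...,1]>130)&((h[...,0]<10)|(h[...,0]>170))
rep("trafo red",red,o,36)
f=np.zeros(red.shape,np.uint8);c=cv2.findContours(red.astype(np.uint8),0,2)[0];cv2.drawContours(f,c,-1,1,-1)
rep("trafo white",(f>0)&(h[...,1]<80),o,40)
r,o=roi(t,388,198,414,226);h=cv2.cvtColor(r,40)
rep("bluecap sil",(h[...,0]>100)&(h[...,0]<125)&(h[...,1]>150),o,26)
r,o=roi(t,198,194,224,222)
rep("black sil",r.max(2)<75,o,26)
r,o=roi(t,286,196,314,222)
d=np.abs(r.astype(int)-np.median(r.reshape(-1,3),axis=0)).max(2)
rep("hs diff",d>35,o,40); rep("hs bright",cv2.morphologyEx((r.min(2)>185).astype(np.uint8),3,np.ones((9,9))),o,50)
for n,(x0,y0,x1,y1) in dict(green=(198,124,278,182),blue=(320,124,402,182)).items():
    r,o=roi(t,x0,y0,x1,y1); h=cv2.cvtColor(r,40)
    w=(h[...,0]>5)&(h[...,0]<25)&(h[...,1]>60)&(r.max(2)>95)
    rep(n+" tray",~w,o,9)
    k=(h[...,1]>130)&((h[...,0]>45)&(h[...,0]<80) if n=="green" else (h[...,0]>105)&(h[...,0]<130))
    rep(n+" board",cv2.morphologyEx(k.astype(np.uint8),3,np.ones((15,15))),o,9)
# eye picks of cap tops (crop/3+offset)
for n,p in dict(black=(57.5,256.5),blue=(637.5,271)).items():
    print(n,onplane("top",np.array(p)/3+[190,120],50).round(1))
# side eye picks cap tops z 49
for n,p in dict(black=(386,420),blue=(418,64)).items():
    print(n,"side",onplane("side",np.array(p)/3+[190,140],49).round(1))
for n,p in dict(trafo=((404,272),(449,268),(454,294),(407,298)),hs=((378,233),(412,198),(422,203),(394,238))).items():
    q=onplane("side",np.array(p)/3+[190,140],40 if n=="trafo" else 50);print(n,"side",q[:,:2].round(1).tolist(),q.mean(0).round(1))
E
```

```text
trafo red px [268.6 216. ] xy [444.3 112.9] boxc [444.2 112.9] [(44.4, 103.4), (40.1, 13.7)]
trafo white px [268.1 215.3] xy [445.9 113.9] boxc [445.8 113.8] [(32.6, 102.7), (24.5, 13.2)]
bluecap sil px [401.  211.5] xy [ 457.8 -296.9] boxc [ 458.8 -296.2] [(42.0, 100.7), (34.9, 8.5)]
black sil px [210.9 207.2] xy [474.1 292.5] boxc [474.2 292.6] [(33.9, -37.0), (47.1, 51.4)]
hs diff px [300.6 210.9] xy [459.1  14.6] boxc [463.1  15.1] [(35.3, -23.6), (54.9, 65.5)]
hs bright px [296.6 205.5] xy [474.2  26.7] boxc [474.3  26.9] [(3.8, 89.8), (2.3, 0.0)]
green tray px [237.4 154.4] xy [647.5 217.1] boxc [648.3 218.1] [(139.5, -0.0), (212.8, 87.7)]
green board px [238.  143.8] xy [682.6 215.9] boxc [683.1 216.3] [(58.1, -0.0), (152.3, 87.9)]
blue tray px [359.9 152.1] xy [ 653.8 -175.6] boxc [ 654.6 -176.4] [(211.6, 95.8), (140.2, 3.5)]
blue board px [358.6 141.5] xy [ 689.2 -172.2] boxc [ 689.3 -172.3] [(153.0, 95.9), (58.9, 3.8)]
black [[475.4 292.9  50. ]]
blue [[ 457.9 -296.9   50. ]]
black side [[472.2 282.   49. ]]
blue side [[ 453.9 -306.8   49. ]]
trafo side [[463.0, 94.2], [426.6, 86.6], [423.4, 123.1], [460.1, 130.3]] [443.3 108.5  40. ]
hs side [[485.6, 52.0], [457.8, -7.8], [449.0, 0.5], [472.1, 59.1]] [466.1  25.9  50. ]
```

```bash
cat > go.py <<'E'
# usage: go.py x y z yaw(deg of tool y, folded to nearest)  -> shift in tool axes, turn deg
import sys,numpy as np
from scipy.spatial.transform import Rotation as R
from workcell import monitor
s=monitor.sense();p=s["eef_pos"];r=R.from_rotvec(s["eef_rot"])
a=list(map(float,sys.argv[1:]))
while a:
    x,y,z,w=a[:4];a=a[4:]
    f=np.radians(w+90);T=R.from_matrix(np.array([[np.cos(f),np.sin(f),0],[np.sin(f),-np.cos(f),0],[0,0,-1]]).T)
    print("shift",r.inv().apply(np.array([x,y,z])-p).round(1),"turn",np.degrees((r.inv()*T).as_rotvec()).round(1),"dist",np.linalg.norm(np.array([x,y,z])-p).round())
print("t",round(s["time"],2),"pos",p.round(1),"F",s["force"].round(1),"w",round(s["width"]*85.4,1),"gf",round(s["grasp_force"],1))
E
python3 go.py 400 -160 180 5.5 475 292.5 110 5.5
python3 - <<'E'
import cv2
import numpy as np
t=cv2.imread("pics/top0.png");s=cv2.imread("pics/side0.png")
a=cv2.resize(t[196:224,286:318],(640,560),interpolation=cv2.INTER_NEAREST)
cv2.imwrite("pics/hs.png",a)
E
```

```text
shift [ 295.7 -361.5   62. ] turn [ -0.1  -0.  -70.6] dist 471.0
shift [ 553.9 -740.5  132.5] turn [ -0.1  -0.  -70.6] dist 934.0
t 0.1 pos [ 283.6 -612.3  241.6] F [-0.4  0.5  0.8] w 85.2 gf 0.0
```

View pics/hs.png

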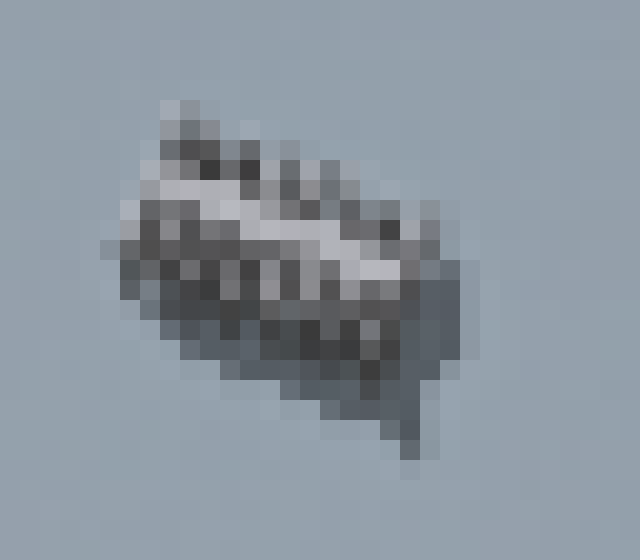

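arm_command(commands=[554,-740,132,0,0,-70.6,70,554,-740,132,0,0,-70.6,70,554,-740,132,0,0,-70.6,70,554,-740,132,0,0,-70.6,70,554,-740,132,0,0,-70.6,70,554,-740,132,0,0,-70.6,70,554,-740,132,0,0,-70.6,70,554,-740,132,0,0,-70.6,70,554,-740,132,0,0,-70.6,70,554,-740,132,0,0,-70.6,70,554,-740,132,0,0,-70.6,70,554,-740,132,0,0,-70.6,70])

```text
time: 1.1
eef_pos: [386.0, -126.4, 171.3]
eef_rot: [2.113, 2.325, 0.0]
force: [1.0, -0.1, 0.1]
width: 0.82
grasp_force: 0.0
```

```bash
python3 go.py 475 292.5 110 5.5; python3 -c "
from h import *
print(onplane('top',(299.5,206.9),50))"
```

```text
shift [408.5 128.5  61.3] turn [ 0.  0. -0.] dist 433.0
t 1.1 pos [ 386.  -126.4  171.3] F [ 1.  -0.1  0.1] w 70.0 gf 0.0
[[469.92035879  17.75034794  50.        ]]
```

arm_command(commands=[408,128,61,0,0,0,70,408,128,61,0,0,0,70,408,128,61,0,0,0,70,408,128,61,0,0,0,70,408,128,61,0,0,0,70,408,128,61,0,0,0,70,408,128,61,0,0,0,70,408,128,61,0,0,0,70,408,128,61,0,0,0,70,408,128,61,0,0,0,70,408,128,61,0,0,0,70,408,128,61,0,0,0,70])

```text
time: 2.1
eef_pos: [474.6, 292.8, 109.2]
eef_rot: [-2.109, -2.327, 0.003]
force: [0.9, -0.0, -0.1]
width: 0.816
grasp_force: 0.0
```

```bash
python3 go.py 475 292.5 27 5.5
python3 - <<'E'
from workcell import grab_frame
import cv2
t=grab_frame("top");s=grab_frame("side")
cv2.imwrite("pics/p1.png",cv2.hconcat([cv2.resize(t[180:240,170:250],(400,300)),cv2.resize(s[180:330,240:400],(320,300))]))
E
```

```text
shift [-0.3  0.5 82.2] turn [-0.1  0.   0.1] dist 82.0
t 2.1 pos [474.6 292.8 109.2] F [ 0.9 -0.  -0.1] w 69.7 gf 0.0
```

View pics/p1.png

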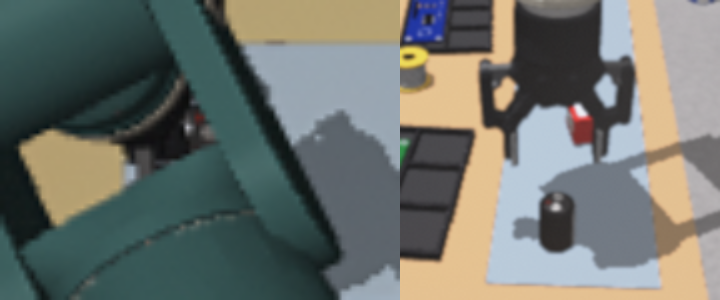

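arm_command(commands=[0,0,30,0,0,0,65,0,0,60,0,0,0,65,0,0,75,0,0,0,65,0,0,82,0,0,0,65,0,0,82,0,0,0,65,0,0,82,0,0,0,25,0,0,82,0,0,0,25,0,0,82,0,0,0,25,0,0,82,0,0,0,25,0,0,82,0,0,0,25,0,0,82,0,0,0,25,0,0,82,0,0,0,25], newtons=35)

```text
time: 3.2
eef_pos: [475.7, 290.3, 30.4]
eef_rot: [2.112, 2.324, 0.003]
force: [-0.8, -3.0, 7.5]
width: 0.407
grasp_force: 35.2
```

```bash
python3 go.py  475 292.5 110 5.5  616 -112 110 5.5
```

```text
shift [  2.3  -0.3 -79.6] turn [ 0.1 -0.  -0. ] dist 80.0
shift [-413.7  101.5  -79.6] turn [ 0.1 -0.  -0. ] dist 433.0
t 3.2 pos [475.7 290.3  30.4] F [-0.8 -3.   7.5] w 34.8 gf 35.2
```

arm_command(commands=[0,0,-8,0,0,0,25,0,0,-30,0,0,0,25,0,0,-60,0,0,0,25,0,0,-85,0,0,0,25,-20,5,-85,0,0,0,25,-55,13,-85,0,0,0,25,-95,23,-85,0,0,0,25,-135,33,-85,0,0,0,25,-175,43,-85,0,0,0,25,-215,52,-85,0,0,0,25,-255,62,-85,0,0,0,25,-295,72,-85,0,0,0,25])

```text
time: 4.2
eef_pos: [575.1, 1.2, 114.9]
eef_rot: [2.112, 2.324, 0.002]
force: [0.6, 0.9, -1.3]
width: 0.407
grasp_force: 35.1
```

```bash
python3 go.py  616 -112 110 5.5
```

```text
shift [-116.6   30.     5. ] turn [ 0.1  0.  -0. ] dist 120.0
t 4.2 pos [575.1   1.2 114.9] F [ 0.6  0.9 -1.3] w 34.8 gf 35.1
```

arm_command(commands=[-35,9,0,0,0,0,25,-70,18,0,0,0,0,25,-100,25,0,0,0,0,25,-115,30,0,0,0,0,25,-116,30,10,0,0,0,25,-116,30,30,0,0,0,25,-116,30,50,0,0,0,25,-116,30,60,0,0,0,25,-116,30,60,0,0,0,25,-116,30,60,0,0,0,25])

```text
time: 5.03
eef_pos: [615.5, -108.7, 53.9]
eef_rot: [-2.112, -2.325, 0.0]
force: [0.1, 0.1, 0.7]
width: 0.408
grasp_force: 35.1
```

```bash
python3 go.py  616 -112 33 5.5
python3 - <<'E'
from workcell import grab_frame
import cv2
s=grab_frame("side")
cv2.imwrite("pics/p2.png",cv2.resize(s[130:230,220:330],(660,600),interpolation=cv2.INTER_CUBIC))
E
```

```text
shift [-3.4  0.2 20.9] turn [-0. -0. -0.] dist 21.0
t 5.03 pos [ 615.5 -108.7   53.9] F [0.1 0.1 0.7] w 34.9 gf 35.1
```

View pics/p2.png

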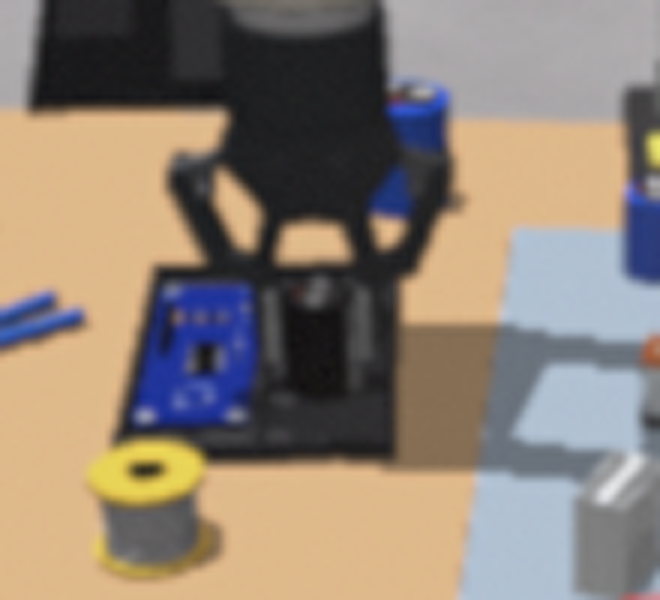

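arm_command(commands=[-3,0,8,0,0,0,25,-3,0,15,0,0,0,25,-3,0,18,0,0,0,25,-3,0,19.5,0,0,0,25,-3,0,21,0,0,0,25,-3,0,22,0,0,0,25,-3,0,22,0,0,0,25,-3,0,22,0,0,0,25])

```text
time: 5.75
eef_pos: [615.9, -112.4, 31.8]
eef_rot: [2.113, 2.324, 0.0]
force: [0.3, -0.7, -1.5]
width: 0.408
grasp_force: 35.1
```

```bash
python3 go.py  616 -112 33 5.5
```

```text
shift [ 0.4  0.1 -1.2] turn [ 0.  0. -0.] dist 1.0
t 5.75 pos [ 615.9 -112.4   31.8] F [ 0.3 -0.7 -1.5] w 34.8 gf 35.1
```

arm_command(commands=[0,0,0.7,0,0,0,25,0,0,1.4,0,0,0,25,0,0,2,0,0,0,25,0,0,2,0,0,0,25])

```text
time: 6.08
eef_pos: [616.0, -112.4, 30.5]
eef_rot: [2.113, 2.324, 0.0]
force: [-4.2, -0.0, 7.7]
width: 0.409
grasp_force: 35.9
```

```bash
python3 go.py  616 -112 33 5.5
```

```text
shift [ 0.4  0.  -2.5] turn [ 0.  0. -0.] dist 3.0
t 6.08 pos [ 616.  -112.4   30.5] F [-4.2 -0.   7.7] w 35.0 gf 35.9
```

arm_command(commands=[0,0,0,0,0,0,40,0,0,0,0,0,0,45,0,0,0,0,0,0,52,0,0,-3,0,0,0,54,0,0,-20,0,0,0,54,0,0,-50,0,0,0,54,0,0,-85,0,0,0,54,30,-30,-85,0,0,7,60,60,-65,-85,0,0,14,60,85,-95,-85,0,0,21,60,105,-125,-85,0,0,24.5,60,115,-158,-85,0,0,24.5,60])

```text
time: 7.08
eef_pos: [446.0, -11.3, 114.4]
eef_rot: [-2.561, -1.819, -0.0]
force: [0.0, -0.3, 1.5]
width: 0.703
grasp_force: 0.0
```

```bash
python3 go.py  470 18 100 -19
python3 - <<'E'
from workcell import grab_frame
import cv2
s=grab_frame("side")
cv2.imwrite("pics/p3.png",cv2.resize(s[130:260,220:350],(600,600),interpolation=cv2.INTER_CUBIC))
E
```

```text
shift [35.6 13.  14.4] turn [-0.  -0.  -0.2] dist 41.0
t 7.08 pos [446.  -11.3 114.4] F [ 0.  -0.3  1.5] w 60.0 gf 0.0
```

View pics/p3.png

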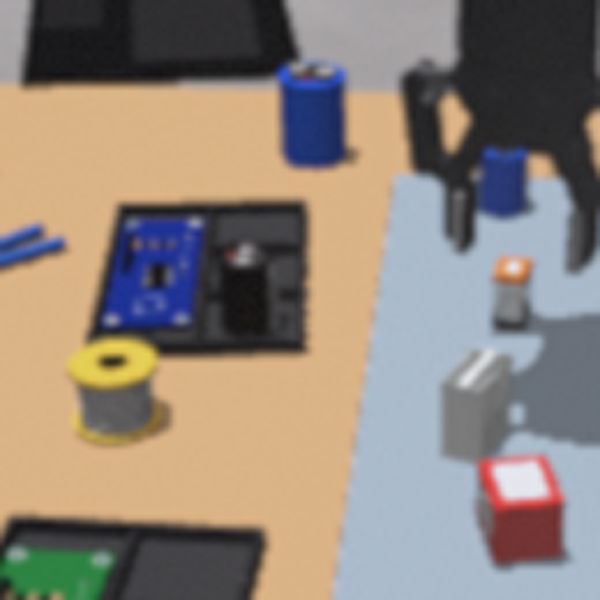

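arm_command(commands=[18,6,0,0,0,0,60,33,12,0,0,0,0,60,36,13,14,0,0,0,60,36,13,40,0,0,0,60,36,13,70,0,0,0,60,36,13,84,0,0,0,60,36,13,87,0,0,0,60,36,13,87,0,0,0,60])

```text
time: 7.8
eef_pos: [471.4, 16.9, 27.2]
eef_rot: [-2.558, -1.823, 0.002]
force: [-0.3, 0.2, -0.1]
width: 0.702
grasp_force: 0.0
```

```bash
python3 go.py  470 18 27 -19
```

```text
shift [ 0.6 -1.7  0.2] turn [-0.1  0.  -0. ] dist 2.0
t 7.8 pos [471.4  16.9  27.2] F [-0.3  0.2 -0.1] w 59.9 gf 0.0
```

Now close slowly.

arm_command(commands=[0,-1,0,0,0,0,45,0,-1,0,0,0,0,35,0,-1,0,0,0,0,28,0,-1,0,0,0,0,18,0,-1,0,0,0,0,18,0,-1,0,0,0,0,18,0,-1,0,0,0,0,18,0,-1,-3,0,0,0,18,0,-1,-10,0,0,0,18,0,-1,-40,0,0,0,18,0,-1,-80,0,0,0,18,0,-1,-80,0,0,0,18])

```text
time: 8.8
eef_pos: [473.2, 17.2, 115.4]
eef_rot: [2.554, 1.82, 0.011]
force: [0.7, 0.1, 0.9]
width: 0.288
grasp_force: 34.6
```

```bash
python3 go.py  619 -178 105 5.5
```

```text
shift [-137.   201.4   11.7] turn [  0.5  -0.1 -24.5] dist 244.0
t 8.8 pos [473.2  17.2 115.4] F [0.7 0.1 0.9] w 24.6 gf 34.6
```

arm_command(commands=[-15,22,0,0,0,-4,18,-40,58,0,0,0,-9,18,-63,92,0,0,0,-14,18,-86,126,0,0,0,-19,18,-108,160,0,0,0,-24.5,18,-128,188,0,0,0,-24.5,18,-137,201,0,0,0,-24.5,18,-137,201,10,0,0,-24.5,18,-137,201,30,0,0,-24.5,18,-137,201,45,0,0,-24.5,18,-137,201,50,0,0,-24.5,18,-137,201,50,0,0,-24.5,18])

```text
time: 9.8
eef_pos: [615.1, -177.2, 56.0]
eef_rot: [-2.111, -2.323, 0.002]
force: [-0.1, -0.5, -0.6]
width: 0.288
grasp_force: 34.6
```

```bash
python3 go.py  619 -178 30 5.5
python3 - <<'E'
from workcell import grab_frame
import cv2
s=grab_frame("side")
cv2.imwrite("pics/p4.png",cv2.resize(s[130:230,220:330],(660,600),interpolation=cv2.INTER_CUBIC))
E
```

```text
shift [-1.2  3.9 26. ] turn [-0.1 -0.1 -0. ] dist 26.0
t 9.8 pos [ 615.1 -177.2   56. ] F [-0.1 -0.5 -0.6] w 24.6 gf 34.6
```

View pics/p4.png

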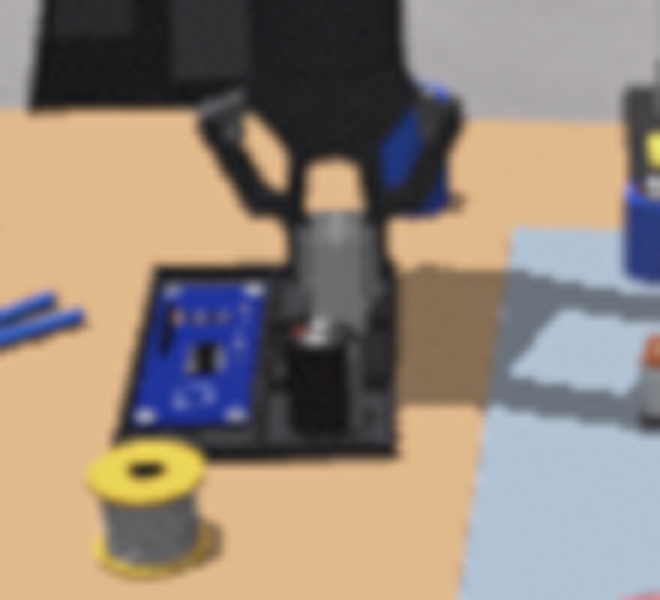

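arm_command(commands=[-1,2,8,0,0,0,18,-1,2,15,0,0,0,18,-1,2,20,0,0,0,18,-1,2,23,0,0,0,18,-1,2,25,0,0,0,18,-1,2,26,0,0,0,18,-1,2,27,0,0,0,18,-1,2,27,0,0,0,18])

```text
time: 10.52
eef_pos: [618.1, -178.7, 30.6]
eef_rot: [2.113, 2.325, 0.0]
force: [-0.0, -0.0, -0.9]
width: 0.293
grasp_force: 34.6
```

```bash
python3 go.py  619 -178 30 5.5
```

```text
shift [0.6 0.9 0.6] turn [ 0.  0. -0.] dist 1.0
t 10.52 pos [ 618.1 -178.7   30.6] F [-0.  -0.  -0.9] w 25.1 gf 34.6
```

arm_command(commands=[0,0,0.8,0,0,0,18,0,0,1.6,0,0,0,18,0,0,2.2,0,0,0,18,0,0,2.8,0,0,0,18,0,0,2.8,0,0,0,18])

```text
time: 10.93
eef_pos: [618.3, -178.8, 28.9]
eef_rot: [2.113, 2.324, 0.0]
force: [-6.1, 1.3, 10.0]
width: 0.291
grasp_force: 36.0
```

```bash
python3 go.py  450 -120.6 105 -10
```

```text
shift [  73.9 -161.9  -76.2] turn [ 0.   0.  15.5] dist 194.0
t 10.93 pos [ 618.3 -178.8   28.9] F [-6.1  1.3 10. ] w 24.9 gf 36.0
```

arm_command(commands=[0,0,-0.5,0,0,0,29,0,0,-0.5,0,0,0,34,0,0,-0.5,0,0,0,40,0,0,-3,0,0,0,43,0,0,-20,0,0,0,43,0,0,-50,0,0,0,43,0,0,-77,0,0,0,43,15,-30,-77,0,0,5,55,30,-65,-77,0,0,10,55,46,-102,-77,0,0,15.5,55,62,-138,-77,0,0,15.5,55,74,-162,-77,0,0,15.5,55])

```text
time: 11.93
eef_pos: [447.2, -119.6, 104.4]
eef_rot: [-2.408, -2.017, 0.001]
force: [-0.1, 0.3, -0.4]
width: 0.64
grasp_force: 0.0
```

```bash
python3 go.py  450 -120.6 25.5 -10
```

```text
shift [-0.5  3.  78.9] turn [-0.  -0.  -0.1] dist 79.0
t 11.93 pos [ 447.2 -119.6  104.4] F [-0.1  0.3 -0.4] w 54.6 gf 0.0
```

arm_command(commands=[0,1,20,0,0,0,55,0,1,50,0,0,0,55,0,1,70,0,0,0,55,0,1,78,0,0,0,55,0,1,79,0,0,0,55,0,1,79,0,0,0,45,0,1,79,0,0,0,35,0,1,79,0,0,0,26,0,1,79,0,0,0,15,0,1,79,0,0,0,15,0,1,79,0,0,0,15,0,1,79,0,0,0,15], newtons=25)

```text
time: 12.93
eef_pos: [451.5, -120.8, 27.1]
eef_rot: [2.406, 2.017, 0.002]
force: [-1.2, 0.1, 7.0]
width: 0.245
grasp_force: 25.8
```

```bash
python3 go.py  625 -244.5 105 5.5
```

```text
shift [-91.5 192.6 -77.6] turn [  0.1   0.  -15.5] dist 227.0
t 12.93 pos [ 451.5 -120.8   27.1] F [-1.2  0.1  7. ] w 20.9 gf 25.8
```

arm_command(commands=[0,0,-5,0,0,0,15,0,0,-25,0,0,0,15,0,0,-55,0,0,0,15,0,0,-80,0,0,0,15,-10,20,-82,0,0,-3,15,-26,54,-82,0,0,-7,15,-42,89,-82,0,0,-11,15,-58,123,-82,0,0,-15.5,15,-73,155,-82,0,0,-15.5,15,-86,182,-82,0,0,-15.5,15,-91,192,-82,0,0,-15.5,15,-91,192,-82,0,0,-15.5,15])

```text
time: 13.93
eef_pos: [625.4, -245.1, 107.5]
eef_rot: [-2.114, -2.324, 0.0]
force: [0.3, -0.8, -0.1]
width: 0.248
grasp_force: 24.8
```

```bash
python3 go.py  625 -244.5 30 5.5
```

```text
shift [ 0.6 -0.3 77.5] turn [-0.  -0.  -0.1] dist 77.0
t 13.93 pos [ 625.4 -245.1  107.5] F [ 0.3 -0.8 -0.1] w 21.2 gf 24.8
```

arm_command(commands=[0,0,20,0,0,0,15,0,0,45,0,0,0,15,0,0,65,0,0,0,15,0,0,73,0,0,0,15,0,0,76,0,0,0,15,0,0,77,0,0,0,15,0,0,78,0,0,0,15,0,0,78.7,0,0,0,15,0,0,79.4,0,0,0,15,0,0,79.4,0,0,0,15])

```text
time: 14.77
eef_pos: [624.2, -243.8, 29.1]
eef_rot: [2.113, 2.324, 0.0]
force: [-0.7, -0.1, 0.2]
width: 0.248
grasp_force: 24.8
```

```bash
python3 go.py  625 -244.5 30 5.5
```

```text
shift [-0.8  0.7 -0.9] turn [ 0.  0. -0.] dist 1.0
t 14.77 pos [ 624.2 -243.8   29.1] F [-0.7 -0.1  0.2] w 21.1 gf 24.8
```

arm_command(commands=[0,0,0.7,0,0,0,15,0,0,1.3,0,0,0,15,0,0,1.9,0,0,0,15,0,0,2.4,0,0,0,15,0,0,2.4,0,0,0,15])

```text
time: 15.18
eef_pos: [624.1, -243.7, 27.1]
eef_rot: [2.113, 2.324, 0.0]
force: [-5.7, 1.2, 10.3]
width: 0.248
grasp_force: 26.3
```

```bash
python3 go.py  458 -297 105 0
```

```text
shift [ -37.2 -170.4  -78. ] turn [0.  0.  5.5] dist 191.0
t 15.18 pos [ 624.1 -243.7   27.1] F [-5.7  1.2 10.3] w 21.2 gf 26.3
```

arm_command(commands=[0,0,-0.5,0,0,0,25,0,0,-0.5,0,0,0,30,0,0,-0.5,0,0,0,36,0,0,-3,0,0,0,40,0,0,-20,0,0,0,40,0,0,-50,0,0,0,40,0,0,-80,0,0,0,40,-8,-35,-80,0,0,3,65,-16,-75,-80,0,0,5.5,65,-25,-115,-80,0,0,5.5,65,-33,-152,-80,0,0,5.5,65,-37,-170,-80,0,0,5.5,65])

```text
time: 16.18
eef_pos: [455.1, -297.3, 106.0]
eef_rot: [-2.223, -2.219, 0.001]
force: [-0.2, -0.0, 0.3]
width: 0.762
grasp_force: 0.0
```

```bash
python3 go.py  458 -297 27 0
python3 - <<'E'
from workcell import grab_frame
import cv2
s=grab_frame("side")
cv2.imwrite("pics/p5.png",cv2.resize(s[120:220,230:370],(784,560),interpolation=cv2.INTER_CUBIC))
E
```

```text
shift [ 0.3  2.9 79. ] turn [-0.   0.  -0.1] dist 79.0
t 16.18 pos [ 455.1 -297.3  106. ] F [-0.2 -0.   0.3] w 65.1 gf 0.0
```

View pics/p5.png

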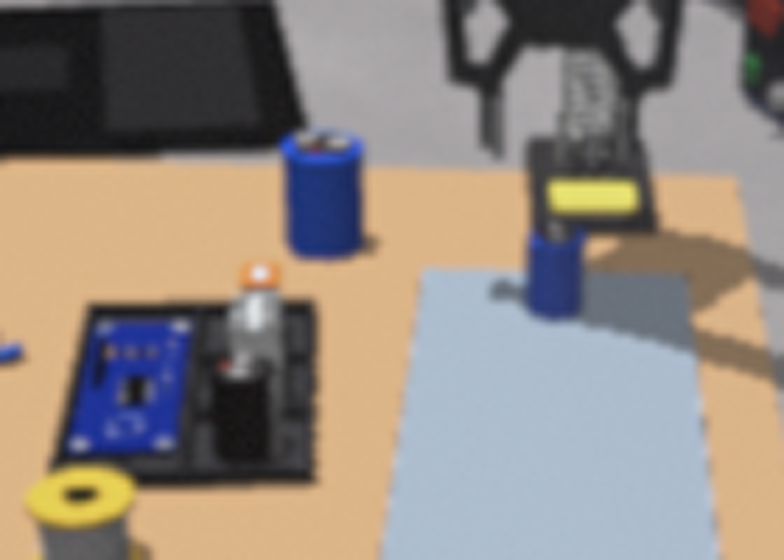

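arm_command(commands=[0,1,20,0,0,0,65,0,1,50,0,0,0,65,0,1,70,0,0,0,65,0,1,78,0,0,0,65,0,1,79,0,0,0,65,0,1,79,0,0,0,50,0,1,79,0,0,0,40,0,1,79,0,0,0,28,0,1,79,0,0,0,28,0,1,79,0,0,0,28,0,1,79,0,0,0,28,0,1,79,0,0,0,28], newtons=35)

```text
time: 17.23
eef_pos: [460.0, -297.2, 28.7]
eef_rot: [2.221, 2.219, 0.001]
force: [-0.1, 0.5, 7.5]
width: 0.414
grasp_force: 35.3
```

```bash
python3 go.py  470 -150 120 -2 612 151 110 -2
```

```text
shift [147.1  10.1 -91.4] turn [0.1 0.1 2. ] dist 173.0
shift [448.2 151.8 -81.6] turn [0.1 0.1 2. ] dist 480.0
t 17.23 pos [ 460.  -297.2   28.7] F [-0.1  0.5  7.5] w 35.4 gf 35.3
```

arm_command(commands=[0,0,-5,0,0,0,28,0,0,-25,0,0,0,28,0,0,-55,0,0,0,28,3,0,-82,0,0,0,28,20,6,-90,0,0,0,28,55,18,-90,0,0,1,28,93,31,-90,0,0,2,28,131,44,-90,0,0,2,28,169,57,-90,0,0,2,28,207,70,-90,0,0,2,28,245,83,-90,0,0,2,28,283,96,-90,0,0,2,28])

```text
time: 18.23
eef_pos: [555.9, -11.7, 118.1]
eef_rot: [2.26, 2.181, 0.001]
force: [1.0, -1.0, -0.1]
width: 0.407
grasp_force: 35.1
```

```bash
python3 go.py  612 151 115 -2
```

```text
shift [164.6  50.3   3.2] turn [ 0.1  0.  -0. ] dist 172.0
t 18.23 pos [555.9 -11.7 118.1] F [ 1.  -1.  -0.1] w 34.7 gf 35.1
```

arm_command(commands=[38,12,0,0,0,0,28,76,23,0,0,0,0,28,114,35,0,0,0,0,28,145,44,0,0,0,0,28,162,49,0,0,0,0,28,165,50,5,0,0,0,28,165,50,25,0,0,0,28,165,50,50,0,0,0,28,165,50,62,0,0,0,28,165,50,62,0,0,0,28,165,50,62,0,0,0,28])

```text
time: 19.15
eef_pos: [611.2, 148.6, 55.2]
eef_rot: [-2.261, -2.18, 0.001]
force: [0.6, 0.7, 0.5]
width: 0.413
grasp_force: 35.1
```

```bash
python3 go.py  612 151 30 -2
python3 - <<'E'
from workcell import grab_frame
import cv2
s=grab_frame("side")
cv2.imwrite("pics/p6.png",cv2.resize(s[170:330,170:350],(675,600),interpolation=cv2.INTER_CUBIC))
E
```

```text
shift [ 2.5  0.7 25.2] turn [-0.   0.  -0.1] dist 25.0
t 19.15 pos [611.2 148.6  55.2] F [0.6 0.7 0.5] w 35.3 gf 35.1
```

View pics/p6.png

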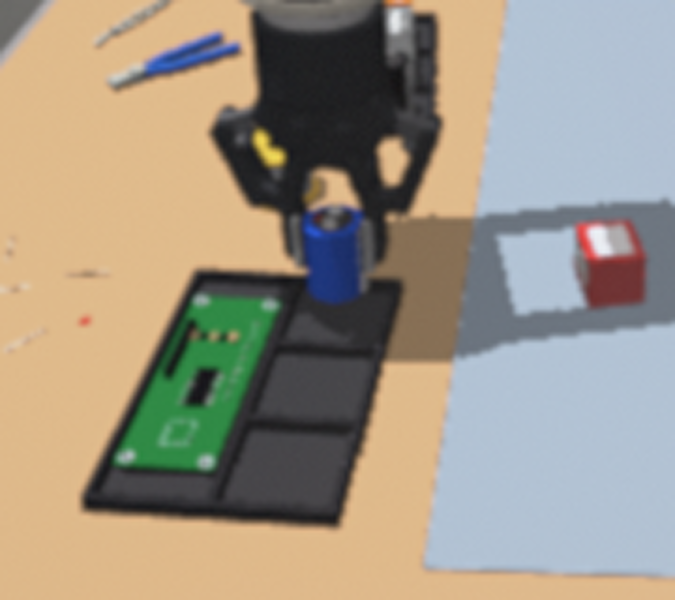

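arm_command(commands=[2,0,8,0,0,0,28,2,0,16,0,0,0,28,2,0,21,0,0,0,28,2,0,23,0,0,0,28,2,0,24.2,0,0,0,28,2,0,25,0,0,0,28,2,0,25.7,0,0,0,28,2,0,25.7,0,0,0,28])

```text
time: 19.87
eef_pos: [611.5, 151.4, 29.4]
eef_rot: [2.261, 2.181, 0.0]
force: [-0.1, -0.1, -0.7]
width: 0.411
grasp_force: 35.1
```

```bash
python3 go.py  612 151 30 -2
```

```text
shift [-0.3  0.5 -0.6] turn [ 0. -0. -0.] dist 1.0
t 19.87 pos [611.5 151.4  29.4] F [-0.1 -0.1 -0.7] w 35.1 gf 35.1
```

arm_command(commands=[0,0,0.7,0,0,0,28,0,0,1.3,0,0,0,28,0,0,1.9,0,0,0,28,0,0,2.4,0,0,0,28,0,0,2.4,0,0,0,28])

```text
time: 20.28
eef_pos: [611.7, 151.4, 28.7]
eef_rot: [2.26, 2.181, 0.001]
force: [-9.4, -0.8, 16.8]
width: 0.409
grasp_force: 36.8
```

```bash
python3 go.py  445.5 113.5 105 13.3
```

```text
shift [ -43.8 -164.7  -76.4] turn [  0.   -0.  -15.3] dist 187.0
t 20.28 pos [611.7 151.4  28.7] F [-9.4 -0.8 16.8] w 34.9 gf 36.8
```

arm_command(commands=[0,0,1,0,0,0,40,0,0,1,0,0,0,46,0,0,0,0,0,0,52,0,0,-3,0,0,0,55,0,0,-20,0,0,0,55,0,0,-50,0,0,0,55,0,0,-78,0,0,0,55,-10,-35,-78,0,0,-5,65,-20,-73,-78,0,0,-10,65,-30,-111,-78,0,0,-15.3,65,-40,-148,-78,0,0,-15.3,65,-44,-165,-78,0,0,-15.3,65])

```text
time: 21.28
eef_pos: [441.8, 112.5, 104.6]
eef_rot: [-1.949, -2.463, 0.001]
force: [-0.1, 0.8, 0.9]
width: 0.761
grasp_force: 0.0
```

```bash
python3 go.py  445.5 113.5 25.5 13.3
```

```text
shift [ 0.1  3.9 79.1] turn [-0.  0. -0.] dist 79.0
t 21.28 pos [441.8 112.5 104.6] F [-0.1  0.8  0.9] w 65.0 gf 0.0
```

arm_command(commands=[0,1,20,0,0,0,65,0,1,50,0,0,0,65,0,1,70,0,0,0,65,0,1,78,0,0,0,65,0,1,79,0,0,0,65,0,1,79,0,0,0,50,0,1,79,0,0,0,40,0,1,79,0,0,0,28,0,1,79,0,0,0,28,0,1,79,0,0,0,28,0,1,79,0,0,0,28,0,1,79,0,0,0,28], newtons=50)

```text
time: 22.28
eef_pos: [446.8, 113.7, 27.5]
eef_rot: [1.949, 2.462, 0.003]
force: [-1.2, -0.9, 7.2]
width: 0.422
grasp_force: 51.2
```

```bash
python3 go.py  616 285 110 -2
```

```text
shift [128.  204.1 -82. ] turn [ 0.1 -0.  15.3] dist 255.0
t 22.28 pos [446.8 113.7  27.5] F [-1.2 -0.9  7.2] w 36.1 gf 51.2
```

arm_command(commands=[0,0,-5,0,0,0,28,0,0,-25,0,0,0,28,0,0,-55,0,0,0,28,0,0,-82,0,0,0,28,10,16,-85,0,0,4,28,29,46,-85,0,0,8,28,49,78,-85,0,0,12,28,69,110,-85,0,0,15.3,28,89,142,-85,0,0,15.3,28,108,172,-85,0,0,15.3,28,122,196,-85,0,0,15.3,28,128,204,-85,0,0,15.3,28])

```text
time: 23.28
eef_pos: [617.0, 287.1, 110.8]
eef_rot: [-2.26, -2.182, -0.001]
force: [0.7, 0.0, -1.5]
width: 0.426
grasp_force: 50.6
```

```bash
python3 go.py  616 285 30 -2
```

```text
shift [-2.2 -1.  80.8] turn [ 0. -0.  0.] dist 81.0
t 23.28 pos [617.  287.1 110.8] F [ 0.7  0.  -1.5] w 36.4 gf 50.6
```

arm_command(commands=[-1,0,20,0,0,0,28,-1,0,45,0,0,0,28,-1,0,62,0,0,0,28,-1,0,71,0,0,0,28,-1,0,76,0,0,0,28,-1,0,78.5,0,0,0,28,-1,0,80,0,0,0,28,-1,0,80.8,0,0,0,28,-1,0,80.8,0,0,0,28])

```text
time: 24.03
eef_pos: [615.4, 284.0, 31.0]
eef_rot: [2.26, 2.181, 0.002]
force: [-0.3, -0.2, -2.3]
width: 0.426
grasp_force: 50.7
```

```bash
python3 go.py  616 285 30 -2
python3 - <<'E'
from workcell import grab_frame
import cv2
s=grab_frame("side")
cv2.imwrite("pics/p7.png",cv2.resize(s[190:330,170:330],(640,560),interpolation=cv2.INTER_CUBIC))
E
```

```text
shift [1.  0.5 1. ] turn [ 0.1 -0.  -0. ] dist 2.0
t 24.03 pos [615.4 284.   31. ] F [-0.3 -0.2 -2.3] w 36.4 gf 50.7
```

View pics/p7.png

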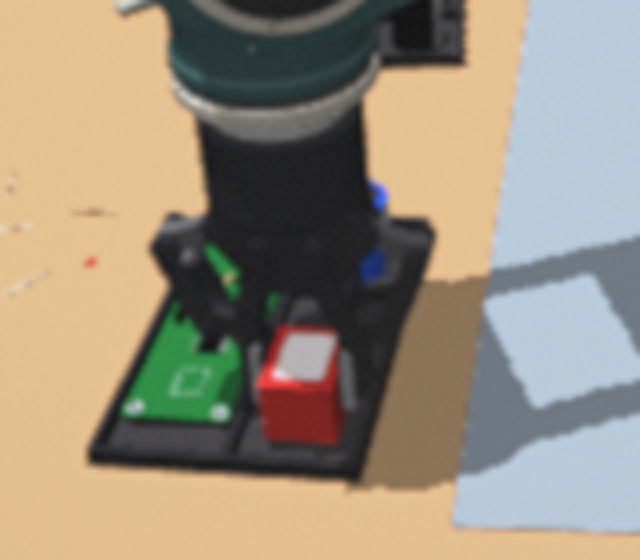

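arm_command(commands=[0,0,0.8,0,0,0,28,0,0,1.5,0,0,0,28,0,0,2.2,0,0,0,28,0,0,2.8,0,0,0,28,0,0,3.3,0,0,0,28,0,0,3.3,0,0,0,28])

```text
time: 24.58
eef_pos: [615.2, 283.9, 27.6]
eef_rot: [2.261, 2.181, 0.0]
force: [-4.9, -1.8, 6.9]
width: 0.426
grasp_force: 51.5
```

```bash
python3 go.py  616 285 30 -2
```

```text
shift [ 1.1  0.8 -2.4] turn [ 0. -0. -0.] dist 3.0
t 24.58 pos [615.2 283.9  27.6] F [-4.9 -1.8  6.9] w 36.4 gf 51.5
```

arm_command(commands=[0,0,0,0,0,0,40,0,0,0,0,0,0,46,0,0,0,0,0,0,52,0,0,-3,0,0,0,55,0,0,-20,0,0,0,55,0,0,-50,0,0,0,55,0,0,-85,0,0,0,55,0,-35,-110,0,0,0,55,0,-73,-120,0,0,0,55,0,-111,-120,0,0,0,55,0,-149,-120,0,0,0,55,0,-180,-120,0,0,0,55])

```text
time: 25.58
eef_pos: [433.1, 290.1, 147.1]
eef_rot: [-2.261, -2.181, -0.001]
force: [-0.8, 0.2, 0.6]
width: 0.645
grasp_force: 0.0
```

arm_command(commands=[-35,-10,0,0,0,0,55,-70,-20,0,0,0,0,55,-105,-20,0,0,0,0,55,-140,-20,0,0,0,0,55,-175,-20,0,0,0,0,55,-210,-20,0,0,0,0,55,-245,-20,0,0,0,0,55,-270,-20,0,0,0,0,55,-280,-20,0,0,0,0,55,-280,-20,0,0,0,0,55,-280,-20,0,0,0,0,55])

```text
time: 26.5
eef_pos: [405.3, 11.3, 147.0]
eef_rot: [2.262, 2.18, 0.001]
force: [0.1, 0.2, -0.5]
width: 0.645
grasp_force: 0.0
```

```bash
python3 go.py 0 0 0 0
python3 - <<'E'
from workcell import grab_frame
import cv2
s=grab_frame("side");t=grab_frame("top")
a=cv2.resize(s[130:310,180:330],(417,500),interpolation=cv2.INTER_CUBIC);b=cv2.resize(t[115:190,195:405],(780,279),interpolation=cv2.INTER_CUBIC)
cv2.imwrite("pics/p8.png",cv2.vconcat([cv2.copyMakeBorder(cv2.resize(a,(267,320)),0,0,0,513,0),b]))
E
```

```text
shift [ -26.3 -404.7  146.9] turn [ 0.  -0.  -2.1] dist 431.0
t 26.5 pos [405.3  11.3 147. ] F [ 0.1  0.2 -0.5] w 55.1 gf 0.0
```

View pics/p8.png

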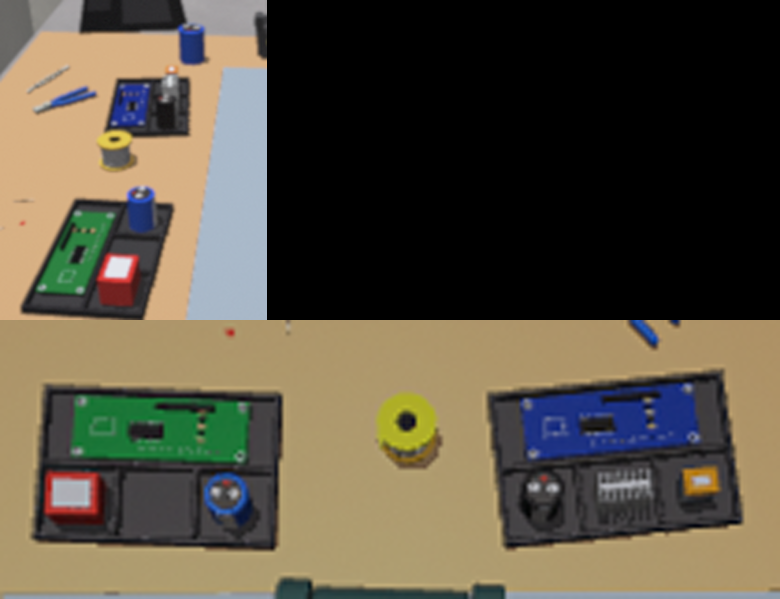

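```bash
python3 -c "
from workcell import workorder
print(workorder.sign_off())"
```

```text
the job is handed in; nothing more can be done
None
```

I placed all five parts upright in pockets of their own and handed the job in at about 26.5 s; the last pictures showed the black capacitor, heat sink and relay in the blue-board tray, and the blue capacitor and transformer in the green-board tray.

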